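# Jack up the tilting lamp stand and hold it

### The job

Carry the small hand jack to the tilting stand and set it flat on the table with its saddle centred under the marked lift point: the lug with the round stub on top, not the plain lug beside it. Let go of the jack, then pump the handle: press it fully down so that the stand's plate and its concrete lamp base rise, let the handle come all the way back up so that the plate settles, and press it fully down again. Finish while still holding the handle down, with the jack alone carrying the raised plate, and leave the other things on the table where they are.

Things in the scene. Friction and masses are not known exactly. Their poses are not given: they have to be found in the camera images.
- stand: Tilting stand fixed to the table. Origin on the table under its middle; x level, from the lift lugs to the hinge; z up. Base plate x -80 to +110, y +-90 mm, 12 mm high; the table is free for x below -80. Hinge along y at x +85, z 100 mm. Two 36 mm wide lugs reach out to x -148 mm, undersides at z 94 mm: the marked one at y -45 mm has a round stub on top, the one at y +45 mm is plain.
- plate_top (a point): Centre of the top of the stand's tilting aluminium plate (175 x 165 x 8 mm, top 102 mm above the table). A 100 mm concrete lamp base is clamped on it (near face 42 mm to the lug side of the stand's origin, top 202 mm above the table).
- lift_pad (a point): Centre of the underside of the lift pad, a round steel boss 34 mm across under the marked lug, straight below its stub (16 mm across, 14 mm tall); at x -125, y -45 mm of the stand, 85 mm above the table while the plate is down.
- cradle (a joint): Tilt of the stand's plate with the lamp base, rad: 0 resting, grows as the lug side is lifted; one full stroke of the jack lifts it to about 0.18. It falls back by itself. The load on the lift pad is about 3 to 5 N.
- jack_grip (a point): Grip centre of the loose hand jack (0.6 to 0.8 kg, balanced near here), between two upright cheeks gripped together: 32 mm across along y, 50 mm long along x, up to 95 mm above the table. Point 75 mm above the jack's underside. Axes: x from handle to saddle, z up. Base plate 8 mm thick, 70 mm wide, from 112 mm behind to 103 mm ahead of this point.
- jack: The jack again: origin on its underside, 5 mm ahead (+x) of the grip centre in plan; same axes. The handle's pivot is 70 mm above the underside right below the grip centre, its axis along y.
- saddle_top (a point): Centre of the top of the jack's saddle, a steel disc 36 mm across on a round column; 90 mm ahead (+x) of the grip centre, 68 mm above the jack's underside with the handle up (17 mm lower than the lift pad). Rises 90 mm per rad of handle, 54 mm in all.
- handle_pad (a point): Centre of the upper face of the handle's black pad (40 mm along the handle, 45 mm wide), behind (-x) the grip centre. The handle line is 110 mm long from the pivot, elevation 0.61 rad minus the joint value; the face is 8 mm above it. Handle up: 86 mm behind the pivot, 140 mm above the table; fully down: 110 mm behind, 79 mm above the table.
- handle (a joint): Jack handle, rad: 0 fully up (where a spring returns it when let go), 0.6 fully down at its stop. Pressing the pad from above takes about 1 to 3 N unloaded and 4 to 8 N with the stand's load.
- pliers_mid (a point): Bystander: long-nose pliers lying flat, 190 x 60 x 16 mm; point on it about half-way up.
- brush_mid (a point): Bystander: flat paint brush with wooden handle, 190 mm long, lying; point on it about half-way up.
- driver_mid (a point): Bystander: screwdriver 200 mm long, lying; point on it about half-way up.
- lamp_mid (a point): Bystander: spare concrete lamp base, a loose 100 mm cube standing on the table; point on it about half-way up.
- socket_mid (a point): Bystander: upright black lamp holder, 44 mm across, 50 mm tall; point on it about half-way up.
- screw_jar_mid (a point): Bystander: glass jar 60 mm across, 75 mm tall; point on it about half-way up.
- plug_mid (a point): Bystander: black mains plug, 65 x 30 x 20 mm, lying; point on it about half-way up.
Not all that is in view belongs to the job. What is shaped like the jack but red is not meant.

How it is judged:
On the way, in this order (a step that is already met when the one before it is completed fails the run):
1. jack stands flat on the table, let go, handle up, saddle under the marked lift pad (horizontal distance between saddle_top and lift_pad below 0.013 m and height (world z) of jack_grip below 0.08 m and angle between jack_grip's own z axis and vertical below 0.06 rad and value of joint handle below 0.1 rad and value of joint cradle below 0.02 rad and contact force between the fingers and jack below 0.2 N), for 0.2 s.
2. first stroke: handle fully down, plate raised on the saddle (value of joint handle above 0.54 rad and value of joint cradle above 0.1 rad and contact force between jack and stand above 1 N and horizontal distance between saddle_top and lift_pad below 0.013 m), for 0.1 s.
3. handle back up and plate settled (value of joint handle below 0.1 rad and value of joint cradle below 0.02 rad), for 0.1 s.
At the end, for the whole second after the job is handed in: Robot presses the jack (over 2 N), handle above 0.54 rad, plate above 0.10 rad and resting on the saddle (over 1 N, centres within 13 mm in plan), jack flat and still, robot off the stand, no bystander moved 30 mm (all of step 2 and height (world z) of jack_grip below 0.08 m and angle between jack_grip's own z axis and vertical below 0.06 rad and contact force between any of the fingers, the arm and jack above 2 N and contact force between each of the fingers, the arm and stand below 0.3 N and linear speed of jack below 0.02 m/s and distance of each of pliers_mid, brush_mid, driver_mid, lamp_mid, socket_mid, screw_jar_mid, plug_mid from where it was at the start of the episode below 0.03 m); the arm keeps its last pose, push and grip.
It fails at once if a bystander was moved (distance of any of pliers_mid, brush_mid, driver_mid, lamp_mid, socket_mid, screw_jar_mid, plug_mid from where it was at the start of the episode above 0.03 m).
It also fails if it takes over 58 s, if anything falls off the work surface, if the arm or the gripper's body presses on something with over 40 N, if the wrist force passes 120 N, or if a joint passes its speed limit or range.

### The arm

A 6-joint arm with a two-finger parallel gripper is mounted at the origin on the work surface. World frame = base frame: x ahead of the robot, y to its left, z up, the work surface at z = 0. Lengths are in m, angles in rad, forces in N, time in s.
With the tool pointing down it reaches from about 0.375 to 0.9 m from the base axis. Payload 3.1 kg.
Tool frame: the origin (TCP) lies at the centre of the arm's flange, where the gripper is bolted on; the fingertips stand 182 mm ahead of it and the grasp point (between the pads) lies 164 mm ahead of it; z points along the fingers, y is the line along which they close (so a half turn about z gives the same grasp; the last joint's range is limited). The gripper opens to 87 mm and grips with 3 to 60 N. Pads are 19 mm wide; open, the fingers measure 117 mm over their backs; the gripper's body (75 mm by 190 mm) begins 51 mm behind the grasp point.
Start: joints at [1.012, 0.527, 1.433, -0, 1.181, -0.178], TCP at [0.232, 0.58, 0.405] pointing down, gripper open.
Joint ranges: [-3.08, 3.08], [-0.75, 2.2], [0.22, 2.44], [-1.43, 4.57], [0, 2.65], [-2.85, 2.85]. Speed limits (rad/s): [2.79, 2.79, 3.14, 3.14, 3.14, 3.14].

### API

Orientations are given as a unit quaternion [x, y, z, w].
In Python, from rig import * gives the robot as it stands.
- The arm moves only by the tool move_arm, never from a script. Its argument "commands" is a list that holds one entry, the list of rows, each a list of 6 numbers: the shift along the tool's x, y, z in units of 40 mm (1.0 is 40 mm), then the turn, a rotation vector about the tool's x, y, z in rad. A call has 1 to 12 rows; each row is the pose to reach, as a shift and turn from the pose commanded when the call began, along the tool's axes at that moment; what a row does not reach only later rows make up. A row lasts 1/8 s, in which the tool goes at most 62.5 mm and 10.7 degrees, less where a joint would pass 70% of its speed; a pose out of reach is approached as far as the arm can. A call with a gripper value outside its range is refused whole. "claw" is the closure, from -1 (fully open) to 1 (shut), so that 0 is half open, set as the call begins (left out, the last holds). The fingers move at their own pace and stop on an object; "squeeze" is the grip in N (left out, the last holds). Time passes only in rows, so rows that repeat a pose let the fingers close. It gives the time, the measured TCP pose, the force, the opening and the grip force at its end, in the units of the state.
- get_obs(): the state, without advancing time (a new reading comes with each control period).
- camera(name): name is "scene" or "top" or "wrist"; returns a dict with "pixels" (480x640x3 uint8, blue, green, red), "range_z" (480x640 float32, m along the optical axis (not along the pixel's ray), 0 where there is no reading), "camera_matrix" (3x3 intrinsics, pixels), "D" ([k1, k2, p1, p2, k3] as OpenCV has them; the pictures are not rectified), "extrinsics" (4x4, takes a point from world to camera coordinates). Camera axes: x right, y up, looking along -z (the intrinsics and any distortion apply to the point x, -y, -z); pixel columns grow to the right and rows downward; lengths in m; the calibration is good to about 2 mm. A picture is of the moment at which its call begins.
- hand_in(): hands the job in; it is judged then, once.
The state is a dict: "time": time; "q": joint angles; "joint_velocities": joint speeds; "joint_torque": joint torques, N m; "position": TCP position; "tool_rot": TCP orientation; "ft_force": force on the tool from outside, world axes, zero at the start; "moment": the same for the moment, N m; "grip_width": finger opening in m; "grip_force": force on a finger pad.
Only numpy, scipy, OpenCV 4.12 (cv2) and the standard library are available. Lean on these libraries where they do the work, as an engineer would, in place of code of your own. Each camera call takes 0.05 s, during which the arm holds its last target. There are 200 camera calls.

## Working session

There is one attempt and no reset: what is moved stays moved. The work goes in short steps, Python scripts to look and compute and a tool call to move; the robot and the scene stay as the last step left them, time stands still between calls to the robot, and variables do not carry over. Pictures are saved under pics/ and viewed, at most 12 in all, crops included, and the job is handed in when it is done.

Besides the shell and the picture viewer there is one more tool, called as name([rows], argument=value, ...), one row to a line, values as JSON. move_arm: Moves the arm, as the interface text tells. Its arguments: {"type":"object","properties":{"commands":{"type":"array","items":{"type":"array","items":{"type":"array","items":{"type":"number"}}}},"claw":{"type":"number"},"squeeze":{"type":"number"}},"required":["commands"]}

```bash
ls; mkdir -p pics
cat > h.py <<'E'
from rig import *
import numpy as np, cv2
def shot(n):
    c=camera(n); np.savez(f'pics/{n}.npz',**{k:np.array(v) for k,v in c.items()}); return c
def ray(c,uv):
    uv=np.array(uv,float).reshape(-1,1,2)
    p=cv2.undistortPoints(uv,np.array(c['camera_matrix']),np.array(c['D']))[:,0]
    E=np.array(c['extrinsics']);R=E[:3,:3];o=-R.T@E[:3,3]
    d=np.c_[p[:,0],-p[:,1],-np.ones(len(p))]
    return o,d@R   # world dirs, depth-scaled
def onplane(c,uv,z):
    o,d=ray(c,uv); t=(z-o[2])/d[:,2]; return o+t[:,None]*d
def bydepth(c,uv):
    o,d=ray(c,uv); uv=np.array(uv,int).reshape(-1,2)
    return o+np.array(c['range_z'])[uv[:,1],uv[:,0]][:,None]*d
E
python3 - <<'E'
from h import *
a=shot('top');b=shot('scene')
cv2.imwrite('pics/top.png',a['pixels']);cv2.imwrite('pics/scene.png',b['pixels'])
for c in(a,b):
  E=c['extrinsics'];print(-E[:3,:3].T@E[:3,3],c['D'])
print(get_obs())
E
```

```text
pics
[ 0.38331115 -0.01139646  1.0905926 ] [-0.08663239  0.          0.          0.          0.        ]
[ 1.52548144 -0.06947131  1.1897768 ] [-0.18259804  0.          0.          0.          0.        ]
{'time': 0.1, 'q': array([ 1.01252082e+00,  5.28398728e-01,  1.43373677e+00, -6.40708313e-06,
        1.18145965e+00, -1.78476279e-01]), 'joint_velocities': array([-1.34113754e-03, -2.60411513e-03, -4.37058121e-03, -1.01618446e-03,
       -1.92192240e-03,  2.54166612e-05]), 'joint_torque': array([ 3.97640624e-04, -4.40980017e+01, -1.77149820e+01,  6.34750491e-02,
        5.32875163e-02, -5.96996142e-05]), 'position': array([0.23150728, 0.58022023, 0.40386537]), 'tool_rot': array([ 1.88759023e-01,  9.82022927e-01, -9.35142648e-04, -3.57785616e-04]), 'ft_force': array([ 0.49004258,  0.65605367, -0.15561397]), 'moment': array([-0.00136146,  0.02289084, -0.0468775 ]), 'grip_force': 0.0, 'grip_width': 0.0868860433281655}
```

View pics/top.png

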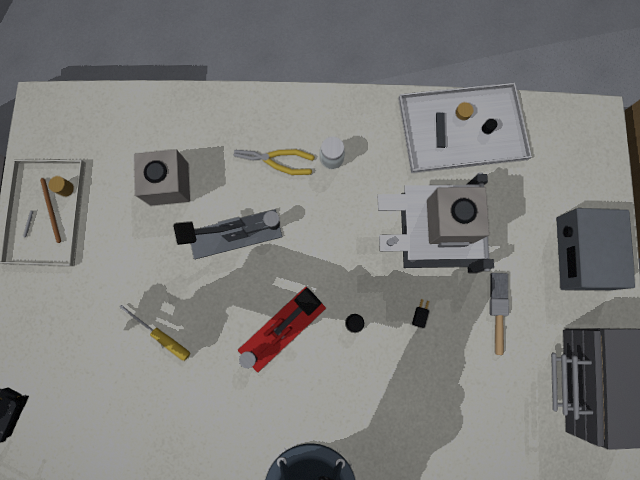

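View pics/scene.png

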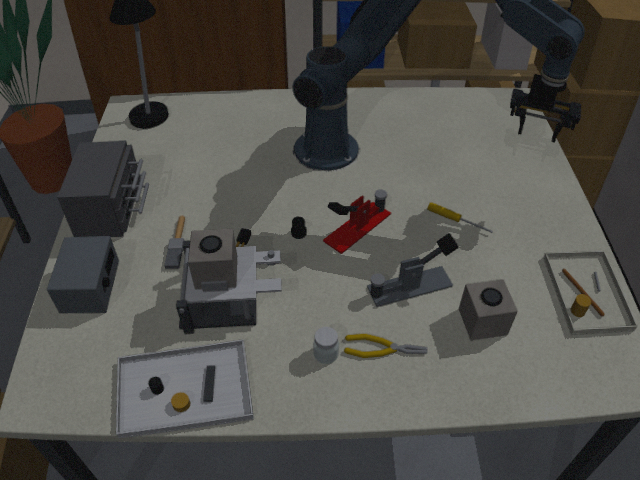

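The jack candidates in the top view are the grey one at (235,232) and the red one at (282,328). I pick grey, since red is ruled out. For the lugs, the one at (392,241) has the stub and the one at (390,202) is plain, so I pick the stubbed lug. The stand is at (445,225).

Run:
```python
from h import *
a=dict(np.load('pics/top.npz'))
im=a['pixels'][170:290,160:310]; im2=a['pixels'][170:290,360:510]
cv2.imwrite('pics/crop.png',np.hstack([cv2.resize(i,None,fx=2.65,fy=2.65*1,interpolation=cv2.INTER_CUBIC) for i in(im,im2)]))
def blobs(m,name):
    n,l,s,ce=cv2.connectedComponentsWithStats(m.astype(np.uint8))
    for i in range(1,n):
        if s[i,4]>25: print(name,s[i],ce[i].round(1))
# height map
v,u=np.mgrid[0:480,0:640]; P=bydepth(a,np.c_[u.ravel(),v.ravel()]).reshape(480,640,3)
Z=P[...,2]
w=np.zeros((480,640),bool); w[195:262,165:300]=1
m=w&(Z>0.055)&(Z<0.2); 
blobs(w&(Z>0.105)&(Z<.16),'padish')
blobs(w&(Z>0.06)&(Z<.075),'sadd')
s=np.zeros_like(w); s[190:255,370:405]=1
blobs(s&(Z>0.108)&(Z<.125),'stub'); blobs(s&(Z>.085)&(Z<.125),'lug')
for uv in [(184,233),(272,218),(392,241),(385,241),(390,202),(210,235),(260,245),(445,255),(420,220)]: print(uv,P[uv[1],uv[0]].round(4))
# jack base plate mask
b=w&(Z>0.004)&(Z<.015); pts=np.argwhere(b)[:,::-1]; print(len(pts))
print(cv2.minAreaRect(onplane(a,pts,0.008)[:,:2].astype(np.float32)))
```

```text
padish [173 221  40  24 526] [187.8 232. ]
sadd [165 195  19   3  36] [173.8 195.8]
sadd [263 211  16  16 202] [270.7 218.4]
sadd [231 220  11   9  28] [235.6 224.1]
sadd [223 230  22   8  34] [233.8 234.6]
stub [387 238   8   8  45] [390.2 241.3]
lug [378 194  27  17 459] [391. 202.]
lug [379 234  26  18 431] [391.6 242.3]
(184, 233) [0.5516 0.2734 0.1399]
(272, 218) [0.6028 0.0987 0.0688]
(392, 241) [ 0.5489 -0.1629  0.1161]
(385, 241) [ 0.3833 -0.0114  1.0906]
(390, 202) [ 0.6383 -0.1612  0.0995]
(210, 235) [0.5723 0.2514 0.0042]
(260, 245) [0.5513 0.1316 0.0027]
(445, 255) [ 0.5235 -0.2803  0.1012]
(420, 220) [ 0.5996 -0.2269  0.0999]
1594
((0.5918422341346741, 0.2028321921825409), (0.15727581083774567, 0.3202522099018097), 1.3832652568817139)
```

View pics/crop.png

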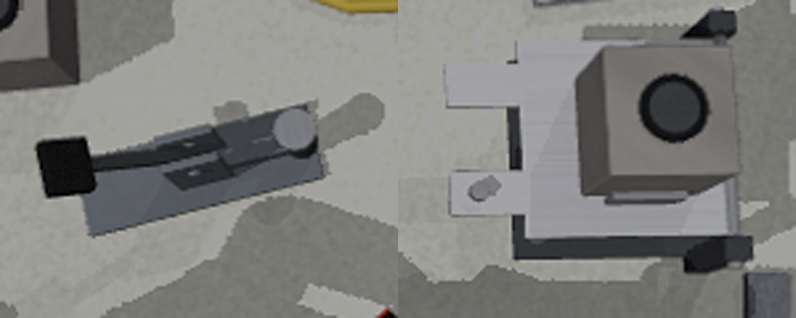

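The crop confirms the choice: the grey jack has its black pad at (184,233) and its saddle at (271,219), and the stub sits on the lower lug near (392,241). Next I'll refine these positions using both views.

Run:
```python
from h import *
a=dict(np.load('pics/top.npz'));b=dict(np.load('pics/scene.npz'))
def z(c,x,y,w,h,f): return cv2.resize(c['pixels'][y:y+h,x:x+w],(w*f,h*f),interpolation=cv2.INTER_NEAREST)
A=z(a,372,225,40,25,10);B=z(b,250,240,40,25,10)
C=z(a,255,205,40,25,10);D=z(b,360,265,40,25,10)
cv2.imwrite('pics/z.png',np.vstack([np.hstack([A,B]),np.hstack([C,D])]))
hsv=cv2.cvtColor(a['pixels'],cv2.COLOR_BGR2GRAY)
m=np.zeros((480,640),np.uint8); m[218:248,170:202]=hsv[218:248,170:202]<35
pts=np.argwhere(m)[:,::-1]; print(len(pts),cv2.minAreaRect(pts.astype(np.float32)),pts.mean(0))
pad=onplane(a,[pts.mean(0)],.140)[0]; sad=onplane(a,[(270.9,218.8)],.068)[0]
print('pad',pad,'sad',sad,np.linalg.norm((sad-pad)[:2]),np.degrees(np.arctan2(*(sad-pad)[1::-1])))
# base plate corners in crop px
cr=np.array([(92,236),(323,178),(308,103)])/2.65+[160,170]
q=onplane(a,cr,.008);print('base',q.round(4),np.degrees(np.arctan2(*(q[1]-q[0])[1::-1])))
# lugs corners: plain outer (446,65),(450,107); marked (450,171),(450,214)
cl=np.array([(446-398,65),(446-398,106),(450-398,171),(450-398,214)])/2.65+[360,170]
print('lugs',onplane(a,cl,.102).round(4))
```

```text
401 ((187.67999267578125, 232.2599639892578), (20.7889404296875, 26.162952423095703), 81.8698959350586) [184.87281796 232.75561097]
pad [0.55218987 0.27160546 0.14      ] sad [0.60111384 0.10119708 0.068     ] 0.17729232532020422 -73.98131473988325
base [[0.5135 0.2832 0.008 ]
 [0.5703 0.0801 0.008 ]
 [0.6383 0.0961 0.008 ]] -74.36832513781124
lugs [[ 0.6538 -0.1348  0.102 ]
 [ 0.619  -0.1348  0.102 ]
 [ 0.5648 -0.1382  0.102 ]
 [ 0.5294 -0.1383  0.102 ]]
```

View pics/z.png

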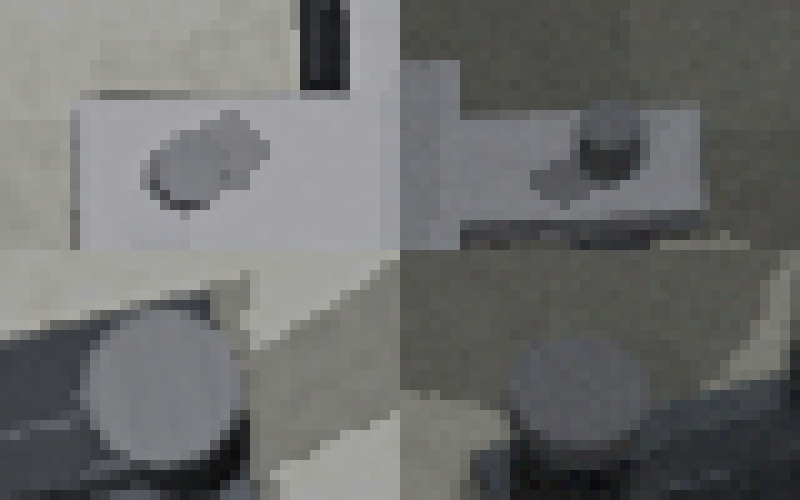

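```bash
cat >> h.py <<'E'
from scipy.spatial.transform import Rotation as Rn
def tri(a,ua,b,ub):
    o1,d1=ray(a,[ua]);o2,d2=ray(b,[ub]);A=np.c_[d1[0],-d2[0]];t=np.linalg.lstsq(A,o2-o1,rcond=None)[0]
    p,q=o1+t[0]*d1[0],o2+t[1]*d2[0];return (p+q)/2,np.linalg.norm(p-q)
def ydeg(o): y=Rn.from_quat(o['tool_rot']).apply([0,1,0]);return np.degrees(np.arctan2(y[1],y[0]))
def go(p,yd):
    "shift (units) and rotvec in tool axes to TCP p, tool down, tool y at yd degrees"
    o=get_obs();R=Rn.from_quat(o['tool_rot']);y=np.radians(yd)
    Y=np.array([np.cos(y),np.sin(y),0]);Zt=np.array([0,0,-1.]);T=Rn.from_matrix(np.c_[np.cross(Y,Zt),Y,Zt])
    print('t',o['time'],'shift',(R.inv().apply(np.array(p)-o['position'])/.04).round(3),'turn',(R.inv()*T).as_rotvec().round(3))
E
python3 - <<'E'
from h import *
a=dict(np.load('pics/top.npz'));b=dict(np.load('pics/scene.npz'))
st=(390.5,241.1);sa=(270.7,218.2)
for n,u,v,zz in(('stub',st,(270.6,251.8),.116),('sad',sa,(377.4,278.4),.068)):
    print(n,onplane(a,[u],zz)[0],onplane(b,[v],zz)[0],*tri(a,u,b,v))
ang=np.radians(-74.2);d=np.array([np.cos(ang),np.sin(ang)])
s=(onplane(a,[sa],.068)[0]+onplane(b,[(377.4,278.4)],.068)[0])[:2]/2
pad=onplane(a,[(184.4,232.5)],.14)[0][:2]
print('grip from sad',s-.09*d,'from pad',pad+.086*d,'ang',np.degrees(np.arctan2(*(s-pad)[::-1])))
g=s-.09*d
go([*g,.36],15.8); go([*g,.239],15.8)
E
```

```text
stub [ 0.54862997 -0.15966905  0.116     ] [ 0.54754709 -0.15862873  0.116     ] [ 0.5484616  -0.15901671  0.11710442] 0.0009595735686062195
sad [0.60247597 0.10170105 0.068     ] [0.60225636 0.10218372 0.068     ] [0.60244565 0.10191362 0.06821377] 0.00046996205254366103
grip from sad [0.57786094 0.188542  ] from pad [0.57612396 0.18988911] ang -73.779540725867
t 0.1 shift [-11.672  -5.882   1.104] turn [-0.002  0.001  0.915]
t 0.1 shift [-11.673  -5.876   4.129] turn [-0.002  0.001  0.915]
```

move_arm([
  [[-11.67, -5.88, 1.1, 0, 0, 0.915], [-11.67, -5.88, 1.1, 0, 0, 0.915], [-11.67, -5.88, 1.1, 0, 0, 0.915], [-11.67, -5.88, 1.1, 0, 0, 0.915], [-11.67, -5.88, 1.1, 0, 0, 0.915], [-11.67, -5.88, 1.1, 0, 0, 0.915], [-11.67, -5.88, 1.1, 0, 0, 0.915], [-11.67, -5.88, 1.1, 0, 0, 0.915], [-11.67, -5.88, 1.1, 0, 0, 0.915], [-11.67, -5.88, 1.1, 0, 0, 0.915], [-11.67, -5.88, 1.1, 0, 0, 0.915], [-11.67, -5.88, 1.1, 0, 0, 0.915]],
], claw=-1, squeeze=30)

```text
time: 1.6
position: [0.5767, 0.1906, 0.3609]
tool_rot: [0.602, 0.798, -0.0, -0.0]
ft_force: [0.8, 0.5, 0.1]
grip_width: 0.087
grip_force: 0.0
```

Run:
```python
from h import *
o=get_obs();print(o['position'],ydeg(o),o['q'])
go([.5775,.1890,.239],16)
```

```text
[0.57672023 0.19060458 0.36089741] 15.954901108372665 [ 1.35343500e-01  5.55288404e-01  1.52164880e+00  4.10379266e-04
  1.06542876e+00 -1.43320705e-01]
t 1.6 shift [-0.045  0.01   3.047] turn [-0.001 -0.    -0.001]
```

move_arm([
  [[-0.03, 0.01, 1.0, 0, 0, 0], [-0.03, 0.01, 2.0, 0, 0, 0], [-0.03, 0.01, 2.7, 0, 0, 0], [-0.03, 0.01, 3.05, 0, 0, 0], [-0.03, 0.01, 3.05, 0, 0, 0], [-0.03, 0.01, 3.05, 0, 0, 0]],
])

```text
time: 2.35
position: [0.5791, 0.1884, 0.24]
tool_rot: [0.603, 0.798, 0.001, 0.001]
ft_force: [0.8, 0.2, 0.7]
grip_width: 0.0869
grip_force: 0.0
```

move_arm([
  [[0, 0, 0, 0, 0, 0], [0, 0, 0, 0, 0, 0], [0, 0, 0, 0, 0, 0], [0, 0, 0, 0, 0, 0], [0, 0, 0, 0, 0, 0], [0, 0, 0, 0, 0, 0], [0, 0, 0, 0, 0, 0], [0, 0, 0, 0, 0, 0]],
], claw=1, squeeze=35)

```text
time: 3.35
position: [0.5787, 0.1879, 0.2387]
tool_rot: [0.603, 0.798, -0.0, -0.0]
ft_force: [-0.2, -0.5, -0.6]
grip_width: 0.0317
grip_force: 35.0
```

Run:
```python
from h import *
o=get_obs();print(o['position'],ydeg(o),o['ft_force'],o['grip_width'],o['grip_force'])
c=shot('wrist');cv2.imwrite('pics/w1.png',c['pixels'])
```

```text
[0.57868281 0.18787241 0.23869707] 15.809017400175456 [-0.1583061  -0.47221909 -0.64962974] 0.03167286178041803 34.99976753722876
```

View pics/w1.png

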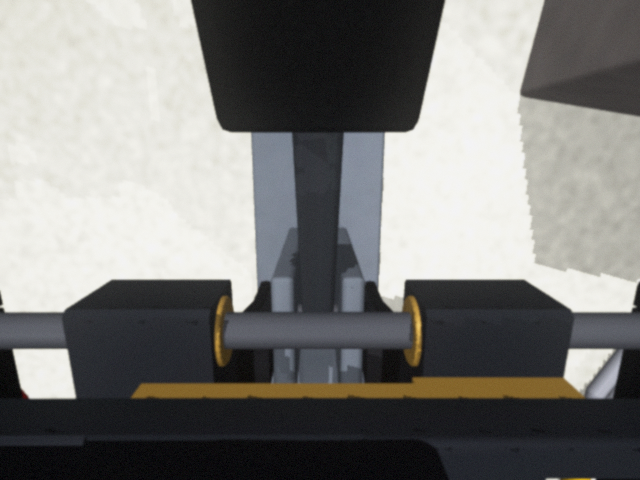

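Run:
```python
from h import *
go([.5785,.188,.247],15.8);go([.544,-.01,.247],1.6)
```

```text
t 3.4 shift [ 0.004 -0.004 -0.208] turn [-0.  0.  0.]
t 3.4 shift [-4.524 -2.182 -0.208] turn [-0.     0.     0.248]
```

move_arm([
  [[0, 0, -0.1, 0, 0, 0], [0, 0, -0.21, 0, 0, 0], [-0.45, -0.22, -0.21, 0, 0, 0.025], [-0.9, -0.44, -0.21, 0, 0, 0.05], [-1.5, -0.73, -0.21, 0, 0, 0.08], [-2.1, -1.02, -0.21, 0, 0, 0.115], [-2.7, -1.31, -0.21, 0, 0, 0.15], [-3.3, -1.6, -0.21, 0, 0, 0.18], [-3.9, -1.89, -0.21, 0, 0, 0.215], [-4.3, -2.08, -0.21, 0, 0, 0.235], [-4.52, -2.18, -0.21, 0, 0, 0.248], [-4.52, -2.18, -0.21, 0, 0, 0.248]],
])

```text
time: 4.9
position: [0.5441, -0.0104, 0.2472]
tool_rot: [0.698, 0.716, 0.0, -0.0]
ft_force: [0.1, 0.7, -7.7]
grip_width: 0.0318
grip_force: 35.0
```

Run:
```python
from h import *
o=get_obs();print(o['position'],ydeg(o),o['ft_force'],o['grip_width'],o['grip_force'])
a=shot('top');b=shot('scene')
z=lambda c,x,y,w,h,f:cv2.resize(c['pixels'][y:y+h,x:x+w],(w*f,h*f),interpolation=cv2.INTER_NEAREST)
cv2.imwrite('pics/p2.png',np.hstack([z(a,290,190,130,150,3),z(b,240,200,130,150,3)]))
```

```text
[ 0.54408648 -0.01040075  0.24719307] 1.5220259426266889 [ 0.08803381  0.65037676 -7.7215803 ] 0.03179441997729589 34.99939718283713
```

View pics/p2.png

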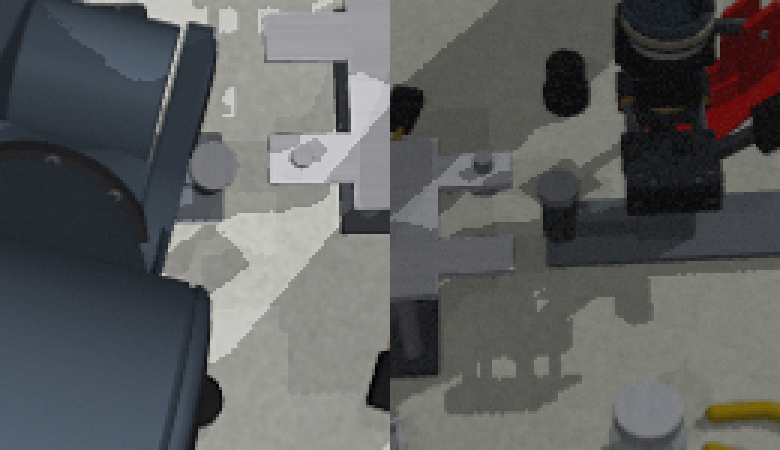

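The left half (top camera) shows the held saddle at about full-image (360.5,244.2) and the stub near (390,241). The right half (scene camera) shows the saddle at about (295.8,261.8), level and clear of the lug.

Run:
```python
from h import *
a=dict(np.load('pics/top.npz'));b=dict(np.load('pics/scene.npz'))
u,v=(360.5,244.2),(295.8,261.8)
print(onplane(a,[u],.076)[0],onplane(b,[v],.076)[0],*tri(a,u,b,v))
s=(onplane(a,[u],.076)[0]+onplane(b,[v],.076)[0])[:2]/2
o=get_obs();off=s-o['position'][:2];print('off',off,np.linalg.norm(off))
g=np.array([.5482,-.1597])-off;print(g)
go([*g,.247],1.6);go([*g,.239],1.6);go([*g,.2375],1.6)
```

```text
[ 0.54691796 -0.09933053  0.076     ] [ 0.54731499 -0.09803087  0.076     ] [ 0.5469923  -0.09869448  0.07572697] 0.0013167886346722507
off [ 0.00299877 -0.08928686] 0.08933720125031348
[ 0.54520123 -0.07041314]
t 5.0 shift [-1.526 -0.016  0.004] turn [ 0. -0.  0.]
t 5.0 shift [-1.526 -0.016  0.204] turn [ 0. -0.  0.]
t 5.0 shift [-1.526 -0.016  0.241] turn [ 0. -0.  0.]
```

move_arm([
  [[-0.4, 0, 0, 0, 0, 0], [-0.8, 0, 0, 0, 0, 0], [-1.2, -0.01, 0, 0, 0, 0], [-1.45, -0.02, 0, 0, 0, 0], [-1.53, -0.02, 0, 0, 0, 0], [-1.53, -0.02, 0, 0, 0, 0], [-1.53, -0.02, 0.08, 0, 0, 0], [-1.53, -0.02, 0.15, 0, 0, 0], [-1.53, -0.02, 0.2, 0, 0, 0], [-1.53, -0.02, 0.215, 0, 0, 0], [-1.53, -0.02, 0.215, 0, 0, 0]],
])

```text
time: 6.38
position: [0.545, -0.0707, 0.2387]
tool_rot: [0.697, 0.717, 0.0, -0.0]
ft_force: [-0.9, 1.1, -5.3]
grip_width: 0.0319
grip_force: 35.0
```

Run:
```python
from h import *
o=get_obs();print(o['position'],ydeg(o),o['ft_force'],o['moment'],o['grip_width'],o['grip_force'])
a=shot('top');b=shot('scene')
z=lambda c,x,y,w,h,f:cv2.resize(c['pixels'][y:y+h,x:x+w],(w*f,h*f),interpolation=cv2.INTER_NEAREST)
cv2.imwrite('pics/p3.png',np.hstack([z(a,350,210,65,75,6),z(b,240,230,65,75,6)]))
```

```text
[ 0.5449508  -0.07073829  0.23866638] 1.6075206401951696 [-0.89599897  1.08467281 -5.26141807] [ 0.14376299  0.13514668 -0.05991747] 0.03191956883757311 34.99974327161908
```

View pics/p3.png

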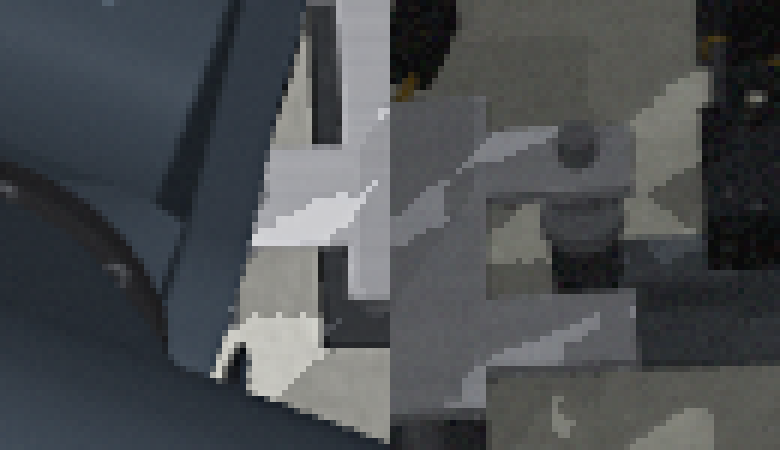

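The right half shows the saddle under the stubbed lug, at about crop (587,240), just below the stub at (575,145). That offset fits the perspective. Next I settle the jack, let go and check.

move_arm([
  [[0, 0, 0.02, 0, 0, 0], [0, 0, 0.03, 0, 0, 0], [0, 0, 0.03, 0, 0, 0]],
])

```text
time: 6.85
position: [0.5449, -0.0708, 0.2386]
tool_rot: [0.697, 0.717, 0.0, 0.0]
ft_force: [-2.2, 2.9, 6.6]
grip_width: 0.0316
grip_force: 35.0
```

move_arm([
  [[0, 0, 0, 0, 0, 0], [0, 0, 0, 0, 0, 0], [0, 0, 0, 0, 0, 0], [0, 0, 0, 0, 0, 0], [0, 0, 0, 0, 0, 0], [0, 0, 0, 0, 0, 0], [0, 0, 0, 0, 0, 0], [0, 0, 0, 0, 0, 0]],
], claw=-1)

```text
time: 7.85
position: [0.545, -0.071, 0.2373]
tool_rot: [0.697, 0.717, -0.0, -0.0]
ft_force: [-0.1, 0.4, -1.0]
grip_width: 0.0867
grip_force: 0.0
```

move_arm([
  [[0, 0, -0.5, 0, 0, 0], [0, 0, -1.5, 0, 0, 0], [0, 0, -2.5, 0, 0, 0], [0, 0, -3.5, 0, 0, 0], [0, 0, -3.5, 0, 0, 0]],
])

```text
time: 8.48
position: [0.5459, -0.0712, 0.3807]
tool_rot: [0.697, 0.717, 0.002, 0.004]
ft_force: [-1.1, 0.1, -0.9]
grip_width: 0.0873
grip_force: 0.0
```

Run:
```python
from h import *
o=get_obs();print(o['position'],ydeg(o),o['ft_force'],o['grip_width'],o['q'])
b=shot('scene');a=shot('top')
z=lambda c,x,y,w,h,f:cv2.resize(c['pixels'][y:y+h,x:x+w],(w*f,h*f),interpolation=cv2.INTER_NEAREST)
cv2.imwrite('pics/p4.png',np.vstack([z(b,240,190,200,100,4),z(a,240,170,200,100,4)[:200]]))
ps=np.array([[.5482,-.1597,z] for z in(.068,.085,.116)])
E=b['extrinsics'];q=ps@E[:3,:3].T+E[:3,3];q[:,1:]*=-1
print(cv2.projectPoints(q,np.zeros(3),np.zeros(3),b['camera_matrix'],b['D'])[0][:,0])
```

```text
[ 0.54588927 -0.07120587  0.38066727] 1.6147869225896747 [-1.12948867  0.1024338  -0.86971328] 0.08732050076867204 [-3.32730289e-01  4.57065906e-01  1.64893038e+00  4.26461234e-06
  1.02766336e+00 -3.60905442e-01]
[[271.38703074 264.8335405 ]
 [270.95761466 260.36223939]
 [270.15830493 252.00885011]]
```

View pics/p4.png

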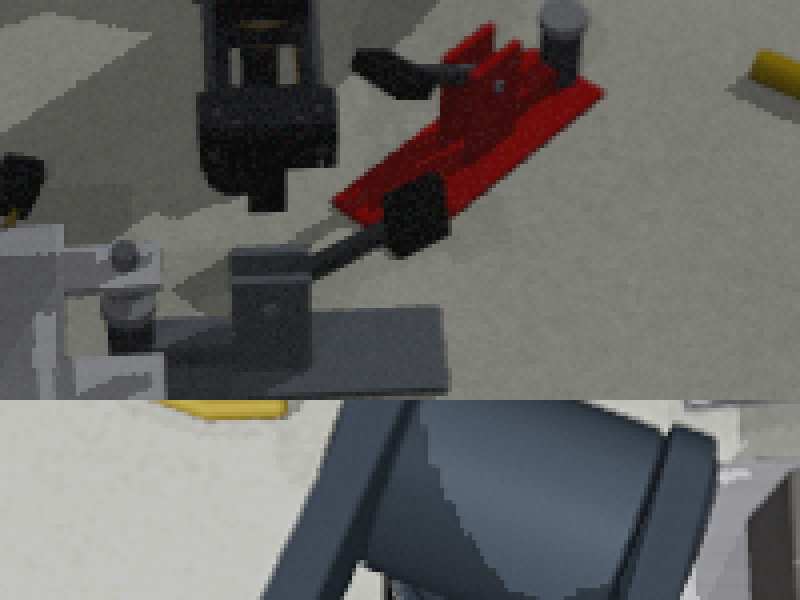

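The image shows the jack standing flat and released, with its handle up (pad at about crop (415,215)) and the saddle under the stubbed lug. Next I close the gripper and turn it 90° so its body stays clear of the red jack. Then I move over the pad.

Run:
```python
from h import *
go([.5428,.009,.37],-88.4)
```

```text
t 8.575 shift [1.997 0.01  0.182] turn [-0.     0.     1.571]
```

move_arm([
  [[1.0, 0, 0, 0, 0, 0.17], [2, 0, 0, 0, 0, 0.35], [2, 0, 0, 0, 0, 0.52], [2, 0, 0, 0, 0, 0.7], [2, 0, 0, 0, 0, 0.87], [2, 0, 0, 0, 0, 1.05], [2, 0.01, 0.1, 0, 0, 1.22], [2, 0.01, 0.18, 0, 0, 1.4], [2, 0.01, 0.18, 0, 0, 1.57], [2, 0.01, 0.18, 0, 0, 1.57], [2, 0.01, 0.18, 0, 0, 1.57], [2, 0.01, 0.18, 0, 0, 1.57]],
], claw=1, squeeze=20)

```text
time: 10.07
position: [0.5431, 0.009, 0.3698]
tool_rot: [1.0, 0.015, -0.0, -0.0]
ft_force: [0.5, -0.8, -1.1]
grip_width: 0.0004
grip_force: 0.0
```

Run:
```python
from h import *
o=get_obs();print(o['position'],ydeg(o),o['ft_force'],o['grip_width'])
g=np.array([.545,-.071]);d=np.array([.028,-.9996])
for j in np.linspace(-.05,.6,10):
    e=.61-j; xc=110*np.cos(e)-8*np.sin(e); zc=70+110*np.sin(e)+8*np.cos(e)
    r=80+25*max(j,0)/.6; z=zc+(r+15-xc)*np.tan(e)
    print(round(j,2),round(r),round(z,1),end=' '); go([*(g-d*r/1000),z/1000+.182],-88.4)
b=shot('scene');cv2.imwrite('pics/p5.png',cv2.resize(b['pixels'][170:320,220:400],None,fx=4,fy=4))
```

```text
[0.54306737 0.00898124 0.36976989] -88.27246168606578 [ 0.51275152 -0.84560712 -1.1193705 ] 0.0003681744205207377
-0.05 80 153.9 t 10.075 shift [-0.007  0.     0.848] turn [-0.     0.001  0.002]
0.02 81 143.5 t 10.075 shift [-0.007 -0.023  1.106] turn [-0.     0.001  0.002]
0.09 84 135.3 t 10.075 shift [-0.006 -0.098  1.313] turn [-0.     0.001  0.002]
0.17 87 127.3 t 10.075 shift [-0.006 -0.173  1.513] turn [-0.     0.001  0.002]
0.24 90 119.4 t 10.075 shift [-0.006 -0.249  1.709] turn [-0.     0.001  0.002]
0.31 93 111.6 t 10.075 shift [-0.006 -0.324  1.903] turn [-0.     0.001  0.002]
0.38 96 103.8 t 10.075 shift [-0.005 -0.399  2.099] turn [-0.     0.001  0.002]
0.46 99 95.8 t 10.075 shift [-0.005 -0.474  2.298] turn [-0.     0.001  0.002]
0.53 102 87.7 t 10.075 shift [-0.005 -0.549  2.503] turn [-0.     0.001  0.002]
0.6 105 79.2 t 10.075 shift [-0.004 -0.625  2.714] turn [-0.     0.001  0.002]
```

View pics/p5.png

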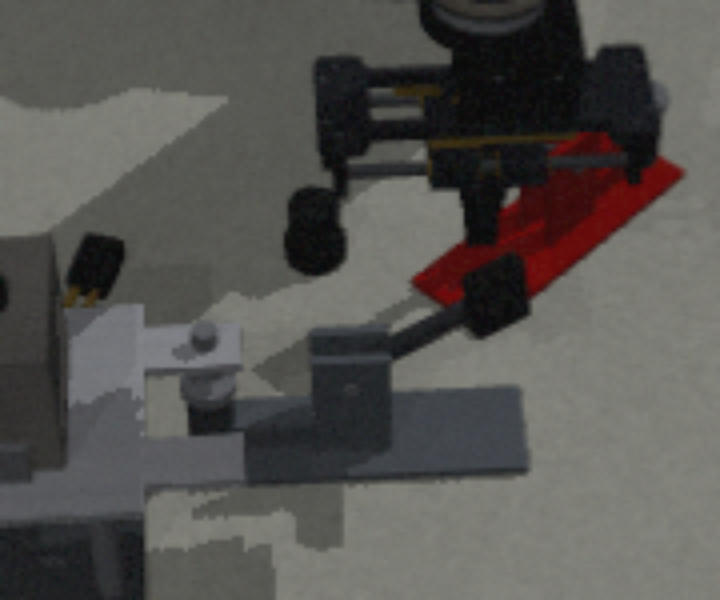

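The fingertips, at about crop (485,235), are closed and sit right above the black pad at (495,293). The first stroke comes next.

move_arm([
  [[0, 0, 0.5, 0, 0, 0], [0, 0, 0.85, 0, 0, 0], [0, -0.02, 1.1, 0, 0, 0], [0, -0.1, 1.31, 0, 0, 0], [0, -0.17, 1.51, 0, 0, 0], [0, -0.25, 1.71, 0, 0, 0], [0, -0.32, 1.9, 0, 0, 0], [0, -0.4, 2.1, 0, 0, 0], [0, -0.47, 2.3, 0, 0, 0], [0, -0.55, 2.5, 0, 0, 0], [0, -0.62, 2.7, 0, 0, 0], [0, -0.62, 2.74, 0, 0, 0]],
])

```text
time: 11.62
position: [0.543, 0.0332, 0.2611]
tool_rot: [1.0, 0.015, 0.001, 0.001]
ft_force: [-2.0, -3.7, 11.6]
grip_width: 0.0005
grip_force: 5.9
```

move_arm([
  [[0, 0, 0, 0, 0, 0], [0, 0, 0, 0, 0, 0], [0, 0, 0, 0, 0, 0]],
])

```text
time: 12.0
position: [0.5429, 0.0331, 0.2615]
tool_rot: [1.0, 0.015, 0.001, 0.001]
ft_force: [-1.5, -3.0, 7.8]
grip_width: 0.0004
grip_force: 3.8
```

Run:
```python
from h import *
o=get_obs();print(o['position'],o['ft_force'])
b=shot('scene');cv2.imwrite('pics/p6.png',cv2.resize(b['pixels'][170:320,220:400],None,fx=4,fy=4))
```

```text
[0.54294474 0.03314093 0.26150978] [-1.49888689 -2.96730225  7.80601337]
```

View pics/p6.png

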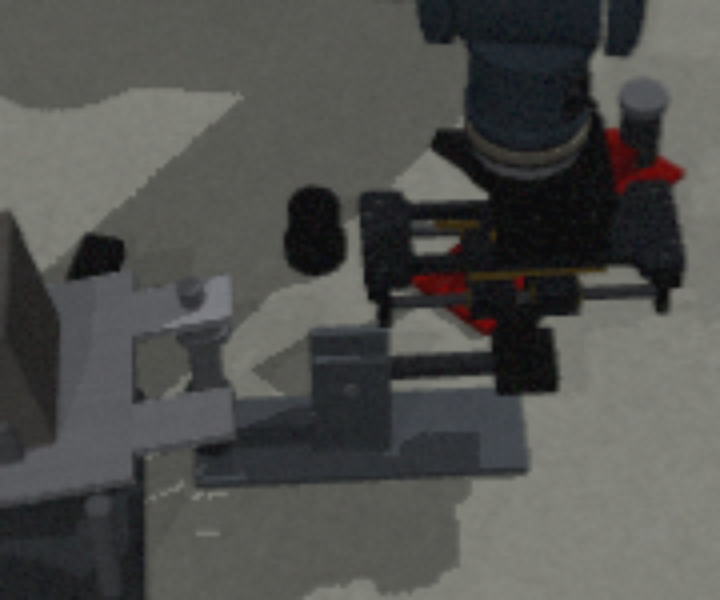

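The plate and lamp base are raised, with the lug at about crop (190,300) on the extended column. The handle is level and the jack hasn't shifted. Next I let the handle back up.

move_arm([
  [[0, 0.15, -0.44, 0, 0, 0], [0, 0.3, -0.84, 0, 0, 0], [0, 0.45, -1.23, 0, 0, 0], [0, 0.6, -1.64, 0, 0, 0], [0, 0.62, -2.0, 0, 0, 0], [0, 0.62, -2.24, 0, 0, 0], [0, 0.62, -2.24, 0, 0, 0], [0, 0.62, -2.24, 0, 0, 0], [0, 0.62, -2.24, 0, 0, 0], [0, 0.62, -2.24, 0, 0, 0], [0, 0.62, -2.24, 0, 0, 0], [0, 0.62, -2.24, 0, 0, 0]],
])

```text
time: 13.55
position: [0.5432, 0.009, 0.3501]
tool_rot: [1.0, 0.014, -0.0, 0.0]
ft_force: [-0.1, 0.3, -0.0]
grip_width: 0.0006
grip_force: 0.0
```

Run:
```python
from h import *
o=get_obs();print(o['position'],o['ft_force'])
b=shot('scene');cv2.imwrite('pics/p7.png',cv2.resize(b['pixels'][170:320,220:400],None,fx=4,fy=4))
```

```text
[0.54319039 0.00896033 0.35005161] [-0.10024682  0.31213799 -0.0303061 ]
```

View pics/p7.png

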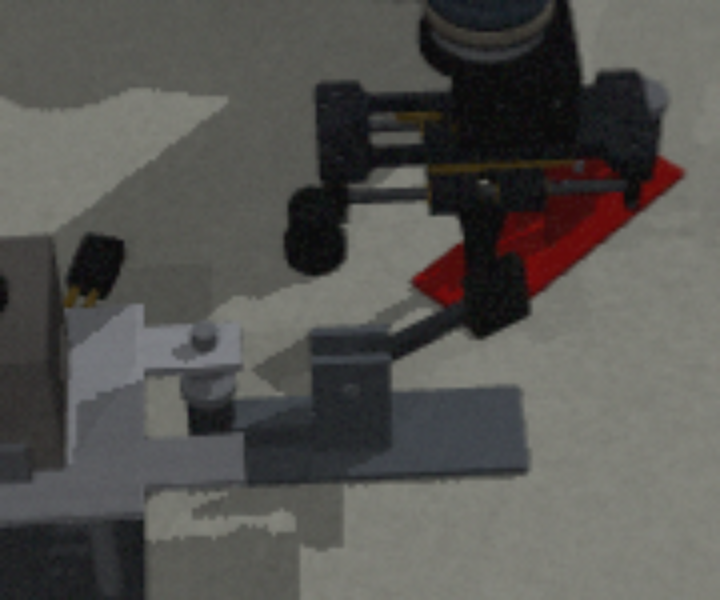

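The handle is back up with its pad at about crop (495,295). The plate has settled and the jack is in the same place. The second stroke comes next, pressing slightly deeper.

move_arm([
  [[0, 0, 0.35, 0, 0, 0], [0, -0.02, 0.6, 0, 0, 0], [0, -0.1, 0.81, 0, 0, 0], [0, -0.17, 1.01, 0, 0, 0], [0, -0.25, 1.21, 0, 0, 0], [0, -0.32, 1.4, 0, 0, 0], [0, -0.4, 1.6, 0, 0, 0], [0, -0.47, 1.8, 0, 0, 0], [0, -0.55, 2.0, 0, 0, 0], [0, -0.62, 2.2, 0, 0, 0], [0, -0.62, 2.24, 0, 0, 0], [0, -0.62, 2.26, 0, 0, 0]],
])

```text
time: 15.1
position: [0.5428, 0.0332, 0.2609]
tool_rot: [1.0, 0.015, 0.001, 0.001]
ft_force: [-1.7, -3.8, 13.4]
grip_width: 0.0004
grip_force: 7.0
```

move_arm([
  [[0, 0, 0, 0, 0, 0], [0, 0, 0, 0, 0, 0], [0, 0, 0, 0, 0, 0], [0, 0, 0, 0, 0, 0]],
])

```text
time: 15.6
position: [0.5428, 0.0332, 0.2611]
tool_rot: [1.0, 0.015, 0.001, 0.001]
ft_force: [-2.6, -3.7, 11.8]
grip_width: 0.0007
grip_force: 5.9
```

Run:
```python
from h import *
o=get_obs();print(o['position'],o['ft_force'])
b=camera('scene');a0=dict(np.load('pics/scene.npz'))
d=cv2.absdiff(b['pixels'],a0['pixels']).max(2)
P=a=b
c=lambda p:[round(float(x),4) for x in bydepth(b,[p])[0]]
print('lug top',c((268,243)),'lamp top',c((215,215)))
```

```text
[0.54275792 0.03316492 0.26114331] [-2.56116776 -3.72969052 11.82800998]
lug top [0.549, -0.1628, 0.1494] lamp top [0.2945, -0.3327, 0.0027]
```

```bash
python3 -c "
from rig import *
print(hand_in())"
```

```text
the job is handed in; nothing more can be done
None
```

I handed the job in with the jack under the stubbed lug, both strokes done and the handle held fully down at about 12 N; the stub top was about 33 mm up (roughly 0.16 rad of tilt), and the hand-in returned no verdict.

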